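# Stand the clay pots on their matching saucers

## Robot

A 7-joint arm with a two-finger parallel gripper is mounted at the origin on the work surface. World frame = base frame: x ahead of the robot, y to its left, z up, the work surface at z = 0. Lengths are in m, angles in rad, forces in N, time in s.
With the tool pointing down it reaches from about 0.425 to 0.875 m from the base axis. Payload 4.7 kg.
Tool frame: the origin (TCP) lies on the centre line of the jaws, within the pads' length; the fingertips stand 19 mm ahead of it and the grasp point (between the pads) is the TCP (ctrl.nose_length is the distance from the TCP to the fingertips, in m); z points along the fingers, x is the direction in which the jaws open and shut, and the axes are right-handed (so a half turn about z gives the same grasp; the last joint's range is limited). The gripper opens to 87 mm and grips with 3 to 60 N. Pads are 19 mm wide; open, the fingers measure 117 mm over their backs; the gripper's body (75 mm by 190 mm) begins 51 mm behind the grasp point.
Start: joints at [1.226, 0.321, -0.07, 1.45, 0.023, 1.371, -0.057], TCP at [0.228, -0.609, 0.242] pointing down, gripper open.
Joint ranges: [-2.86, 2.86], [-0.3, 2.09], [-1.38, 1.24], [0.06, 2.45], [-1.56, 4.7], [0.09, 2.05], [-2.69, 2.69]. Speed limits (rad/s): [2.57, 2.57, 3.14, 3.14, 3.14, 3.14, 3.14].

## Interface

Orientations are given as a rotation vector (axis times angle).
In Python, from bench import ctrl gives the robot as it stands. The module is installed in compiled form; this text tells all that it offers.
- The arm moves only by the shell command python3 -m crank 'ROWS' [OPENING] [FORCE]. ROWS is a JSON object of lists of equal length, an entry for each row: "dp": the shift along the tool's x, y, z in cm, a list of three; "delta_rot": the turn, a rotation vector about the tool's x, y, z in rad, a list of three. In form: {"dp": [[x, y, z], ...], "delta_rot": [[rx, ry, rz], ...]}. A call has exactly 8 rows; each row shifts and turns the commanded pose from where the row before left it, along the tool's axes as they then stand; what a row does not reach is not made up. A row lasts 1/10 s, in which the tool goes at most 50 mm and 8.59 degrees, less where a joint would pass 70% of its speed; a pose out of reach is approached as far as the arm can. A call with a gripper value outside its range is refused whole. OPENING is the finger opening in cm, from 0 to 8.7, set as the call begins (- or left out, the last holds). The fingers move at their own pace and stop on an object; FORCE is the grip in N (left out, the last holds). Time passes only in rows, so rows that do not move let the fingers close, or fill a call up. It gives the time, the measured TCP pose, the force and the opening at its end, in the units of the state.
- ctrl.get_state(): the state, without advancing time (a new reading comes with each control period).
- ctrl.get_image(name): name is "scene" or "top" or "wrist"; returns the picture (400x640x3 uint8, blue, green, red); there is no depth.
- ctrl.camera_info(name): a dict with "camera_matrix" (3x3 intrinsics, pixels), "xyz" and "orientation" of the camera in the world. Camera axes: x right, y down, z forward; pixel columns grow to the right and rows downward; lengths in m; the calibration is good to about 2 mm. The wrist camera is an equidistant fisheye: a pixel r from the principal point sees the ray r / f radians off the axis. A picture is of the moment at which its call begins: read the wrist's pose just before it. camera_info takes no time and is no camera call; for the wrist camera it gives the pose at the moment of the call.
- ctrl.close_job(): hands the job in, once; it reports no verdict.
The state is a dict: "time": time; "joint_positions": joint angles; "qd": joint speeds; "joint_torque": joint torques, N m; "position": TCP position; "tool_rot": TCP orientation; "ft_force": force on the tool from outside, world axes, zero at the start; "torque": the same for the moment, N m; "grip_width": opening from 0.0 (shut) to 1.0 (fully open).
Only numpy, scipy, OpenCV 4.12 (cv2) and the standard library are available. Lean on these libraries where they do the work, as an engineer would, in place of code of your own. Each camera call takes 0.05 s, during which the arm holds its last target.

## Task

Pick out the four clay pots on the shelf and stand each one upright on the clay saucer that matches its shape and size: large round pot on large round saucer, small round on small round, square on square, trough on oblong. Set each pot down gently, flat inside the saucer's rim, centred and square with it; do not drop one. Leave the saucers where they stand, and do not disturb the glass jar or the tan hide box.

Things in the scene. Friction and masses are not known exactly. Their poses are not given: they have to be found in the camera images.
- pot_large_center (a point): Large round unglazed clay flower pot, 62 mm high; rim band 68 mm across outside and 17 mm high, tapering below it to a foot 46 mm across. About 140 g. Loose, standing upright and open at the top, with a plain straight band round its rim that is easy to grip from above. This point is at the middle of the pot, half-way up, z up.
- pot_small_center (a point): Small round unglazed clay flower pot, 46 mm high; rim band 48 mm across outside and 14 mm high, tapering to a foot 32 mm across. About 60 g. Loose, standing upright and open at the top, with a plain straight band round its rim that is easy to grip from above. This point is at the middle of the pot, half-way up, z up.
- pot_square_center (a point): Square unglazed clay pot, 54 mm high; rim band 58 x 58 mm outside and 15 mm high, tapering to a foot 42 x 42 mm. About 120 g. Loose, standing upright and open at the top, with a plain straight band round its rim that is easy to grip from above. This point is at the middle of the pot, half-way up, z up, x and y square to its sides.
- pot_trough_center (a point): Oblong unglazed clay trough, 50 mm high; rim band 96 mm long (along its x) by 54 mm wide (along its y) outside and 14 mm high, tapering to a foot 84 x 42 mm. About 170 g. Loose, standing upright and open at the top, with a plain straight band round its rim that is easy to grip from above. This point is at the middle of the pot, half-way up, z up.
- saucer_large: Large round clay saucer for the large round pot, 84 mm across the rim and 14 mm high, loose; its flat inner floor is 66 mm across and 5 mm above its underside. Origin at the centre of its underside, z up.
- saucer_small: Small round clay saucer for the small round pot, 65 mm across the rim and 14 mm high, loose; its flat inner floor is 48 mm across and 5 mm above its underside. Origin at the centre of its underside, z up.
- saucer_square: Square clay saucer for the square pot, 72 x 72 mm at the rim and 14 mm high, loose; its flat inner floor is 56 x 56 mm and 5 mm above its underside. Origin at the centre of its underside, x and y square to its sides, z up.
- saucer_oblong: Oblong clay saucer for the trough, 114 mm long (along its x) by 72 mm wide (along its y) at the rim and 14 mm high, loose; its flat inner floor is 98 x 56 mm and 5 mm above its underside. Origin at the centre of its underside, z up.
- jar: Bystander: glass jar with an aluminium screw-top lid, 60 mm across, 80 mm high. Origin at the centre of its underside, z up.
- hide_box: Bystander: tan plastic hide box for small animals, an upturned tub 90 mm (along its x) x 70 mm (along its y) and 50 mm high with a doorway in its -x side. Origin at the centre of its underside, z up.
There are look-alikes about, which are no part of the job. What is shaped like the saucer_oblong but black, grey or red is not meant.

How it is judged:
At the end, for the whole second after the job is handed in: Each pot at rest on its matching saucer: centres within 12 mm, foot flat on the floor (height within 3 mm, tilt under 0.06 rad), square pot and trough within 0.3 rad of square with theirs; no saucer shifted over 30 mm or tilted over 0.05 rad (horizontal distance between pot_large_center and saucer_large below 0.012 m and z of pot_large_center in the frame of saucer_large between 0.033 and 0.039 m and angle between each of pot_large_center, pot_small_center, pot_square_center, pot_trough_center's own z axis and vertical below 0.06 rad and linear speed of each of pot_large, pot_small, pot_square, pot_trough below 0.02 m/s and distance of each of saucer_large, saucer_small, saucer_square, saucer_oblong from where it was at the start of the episode below 0.03 m and angle between each of saucer_large, saucer_small, saucer_square, saucer_oblong's own z axis and vertical below 0.05 rad and horizontal distance between pot_small_center and saucer_small below 0.012 m and z of pot_small_center in the frame of saucer_small between 0.025 and 0.031 m and horizontal distance between pot_square_center and saucer_square below 0.012 m and z of pot_square_center in the frame of saucer_square between 0.029 and 0.035 m and horizontal distance between pot_trough_center and saucer_oblong below 0.012 m and z of pot_trough_center in the frame of saucer_oblong between 0.027 and 0.033 m and (angle between the x axis of pot_square_center and the x axis of saucer_square, either way round below 0.3 rad or angle between the x axis of pot_square_center and the y axis of saucer_square, either way round below 0.3 rad) and angle between the x axis of pot_trough_center and the x axis of saucer_oblong, either way round below 0.3 rad); the robot touches nothing.
It fails at once if a pot is dropped or thrown (moves faster than 0.5 m/s with no finger on it, a fall of about 13 mm) ((contact force between pot_large and the fingers below 0.02 N and linear speed of pot_large above 0.5 m/s) or (contact force between pot_small and the fingers below 0.02 N and linear speed of pot_small above 0.5 m/s) or (contact force between pot_square and the fingers below 0.02 N and linear speed of pot_square above 0.5 m/s) or (contact force between pot_trough and the fingers below 0.02 N and linear speed of pot_trough above 0.5 m/s)).
It fails at once if the glass jar is shifted by more than 20 mm or tipped (distance of jar from where it was at the start of the episode above 0.02 m or angle between jar's own z axis and vertical above 0.3 rad).
It fails at once if the hide box is shifted by more than 20 mm or tipped (distance of hide_box from where it was at the start of the episode above 0.02 m or angle between hide_box's own z axis and vertical above 0.3 rad).
It also fails if it takes over 106 s, if anything falls off the work surface, if the arm or the gripper's body presses on something with over 40 N, if the wrist force passes 120 N, or if a joint passes its speed limit or range.

## Working session

There is one attempt and no reset: what is moved stays moved. The work goes in short steps, Python scripts to look and compute and a shell command to move; the robot and the scene stay as the last step left them, time stands still between calls to the robot, and variables do not carry over. Pictures are saved under pics/ and viewed, and the job is handed in when it is done.

```bash
mkdir -p pics; python3 - <<'E'
from bench import ctrl
import cv2
s=ctrl.get_state();print(s)
for n in ["scene","top","wrist"]:
    i=ctrl.camera_info(n);print(n,i)
    cv2.imwrite(f"pics/{n}0.png",ctrl.get_image(n))
print(ctrl.nose_length)
E
```

```text
{'time': 0.0, 'joint_positions': array([ 1.22610863,  0.32183611, -0.07006353,  1.45171114,  0.02260433,
        1.3708124 , -0.0569174 ]), 'qd': array([ 0.00137537, -0.00024557,  0.00226332, -0.00135455,  0.00124934,
       -0.00043342, -0.00020391]), 'joint_torque': array([ 3.54595513e-04, -4.91280949e+01, -4.03487189e-01, -3.12529707e+01,
       -6.38422254e-02,  4.38267749e-02,  1.71854363e-04]), 'position': array([ 0.2279914 , -0.60812685,  0.24043468]), 'tool_rot': array([-2.58131511,  1.78883015,  0.00265214]), 'ft_force': array([ 0.01579407,  0.32581689, -0.67602789]), 'torque': array([0.01750805, 0.00998987, 0.02226974]), 'grip_width': 0.9988912792979437}
scene {'camera_matrix': array([[385.80612732,   0.        , 315.1701683 ],
       [  0.        , 385.80612732, 208.7277702 ],
       [  0.        ,   0.        ,   1.        ]]), 'xyz': array([ 1.00763226, -0.64907993,  0.67504777]), 'orientation': array([-2.1928392 , -0.67950317,  0.29444534])}
top {'camera_matrix': array([[375.70536035,   0.        , 317.72578174],
       [  0.        , 375.70536035, 192.5675844 ],
       [  0.        ,   0.        ,   1.        ]]), 'xyz': array([ 0.52281958, -0.07640681,  1.04809428]), 'orientation': array([-2.14463064,  2.20532507, -0.05985596])}
wrist {'camera_matrix': array([[309.70691629,   0.        , 325.2020914 ],
       [  0.        , 309.70691629, 199.00653108],
       [  0.        ,   0.        ,   1.        ]]), 'xyz': array([ 0.30601188, -0.57955685,  0.38435115]), 'orientation': array([ 2.36730528, -1.64044933, -0.25232162])}
0.019
```

View pics/scene0.png

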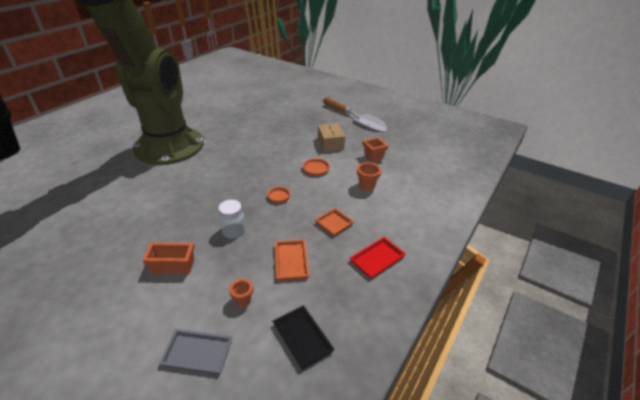

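View pics/top0.png

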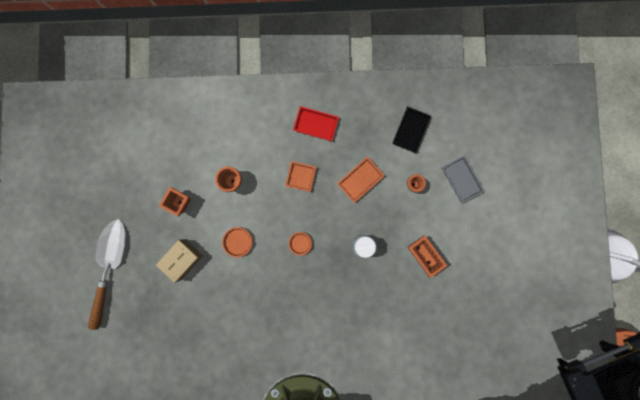

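View pics/wrist0.png

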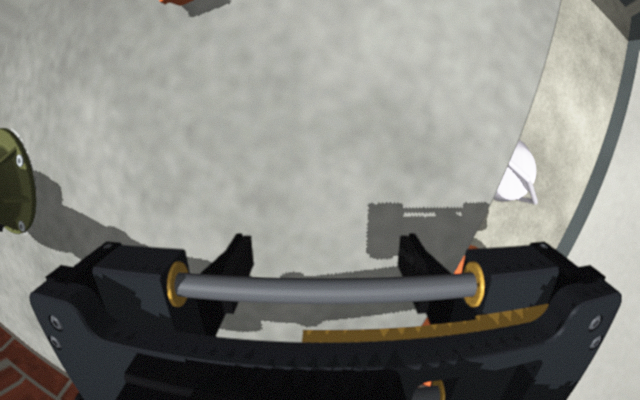

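Four clay pots: large round (228,180), small round (417,184), square (175,201), trough (428,256) in the top view. Clay saucers: large (238,241), small (301,243), square (301,177), oblong (361,180). The look-alike trays are red (317,123), black (412,130) and grey (463,179). The one at (361,180) has the same clay orange as the other saucers. I'll confirm that in a crop and measure.

```bash
cat > h.py <<'E'
import numpy as np, cv2
from scipy.spatial.transform import Rotation as R
from bench import ctrl
def ray(info,uv,fish=False):
    K=info["camera_matrix"]; uv=np.atleast_2d(uv).astype(float)
    x=(uv-[K[0,2],K[1,2]])/K[0,0]
    if fish:
        r=np.linalg.norm(x,axis=1,keepdims=True); d=np.hstack([x/np.maximum(r,1e-9)*np.sin(r),np.cos(r)])
    else: d=np.hstack([x,np.ones((len(x),1))])
    return R.from_rotvec(info["orientation"]).apply(d)
def plane(info,uv,z,fish=False):
    d=ray(info,uv,fish); c=np.array(info["xyz"]); return c+d*((z-c[2])/d[:,2:])
def proj(info,P,fish=False):
    K=info["camera_matrix"]; p=R.from_rotvec(info["orientation"]).inv().apply(np.atleast_2d(P)-info["xyz"])
    if fish:
        t=np.arctan2(np.linalg.norm(p[:,:2],axis=1),p[:,2]); q=p[:,:2]/np.linalg.norm(p[:,:2],axis=1)[:,None]*t[:,None]
    else: q=p[:,:2]/p[:,2:]
    return q*K[0,0]+[K[0,2],K[1,2]]
def mask(im):
    h=cv2.cvtColor(im,cv2.COLOR_BGR2HSV)
    return cv2.inRange(h,(3,110,40),(16,255,255))
E
python3 - <<'E'
from h import *
im=cv2.imread("pics/top0.png"); info=ctrl.camera_info("top")
m=mask(im); m[:90]=0;m[300:]=0
cs,_=cv2.findContours(m,cv2.RETR_EXTERNAL,cv2.CHAIN_APPROX_NONE)
for c in cs:
    if cv2.contourArea(c)<100: continue
    M=cv2.moments(c);uv=(M['m10']/M['m00'],M['m01']/M['m00'])
    w=plane(info,c[:,0,:],0.014)[:,:2]
    (cx,cy),(a,b),an=cv2.minAreaRect((w*1000).astype(np.float32))
    print(np.round(uv),"area",cv2.contourArea(c),"rect@14mm",round(cx),round(cy),round(a),round(b),round(an), im[int(uv[1]),int(uv[0])])
cv2.imwrite("pics/crop0.png",cv2.resize(im[100:300,140:500],None,fx=2.2,fy=2.2,interpolation=cv2.INTER_CUBIC))
E
```

```text
[427. 256.] area 763.5 rect@14mm 418 -351 102 58 34 [ 68 106 186]
[300. 243.] area 394.0 rect@14mm 462 -6 60 60 89 [ 73 110 193]
[237. 242.] area 657.0 rect@14mm 471 167 77 79 89 [ 70 107 185]
[175. 201.] area 491.0 rect@14mm 585 339 69 61 60 [33 49 85]
[416. 183.] area 229.5 rect@14mm 619 -331 47 47 87 [ 55  87 157]
[228. 179.] area 465.0 rect@14mm 644 190 67 67 89 [27 44 85]
[301. 176.] area 621.0 rect@14mm 646 -12 73 71 76 [ 72 108 186]
[361. 179.] area 1022.5 rect@14mm 633 -178 72 113 40 [ 69 106 185]
```

View pics/crop0.png

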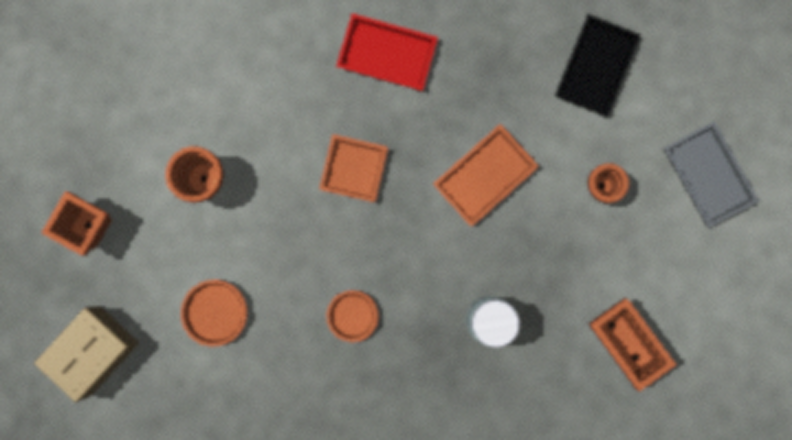

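Checked: the oblong saucer at crop (487,175), which is (361,180) in the full top view, is clay-orange. The trays at crop (388,52), (598,65) and (712,175) are red, black and grey, so I leave them. Next step is poses at the correct heights.

```bash
cat >> h.py <<'E'
def yawof(rv):
    x=R.from_rotvec(rv).apply([1,0,0]); return np.arctan2(x[1],x[0])
def goto(x,y,z,yawdeg=None):
    """print turn (tool z) and shift cm in tool axes AFTER the turn; half turn chosen for least turning"""
    s=ctrl.get_state(); r=R.from_rotvec(s["tool_rot"]); y0=yawof(s["tool_rot"])
    yt=y0 if yawdeg is None else np.radians(yawdeg)
    d=(yt-y0+np.pi/2)%np.pi-np.pi/2
    T=R.from_matrix(np.array([[np.cos(y0+d),np.sin(y0+d),0],[np.sin(y0+d),-np.cos(y0+d),0],[0,0,-1]]).reshape(3,3))
    rv=(r.inv()*T).as_rotvec()
    P=np.array([x,y,z]); dl=P-s["position"]
    print("t",round(s["time"],2),"pos",s["position"].round(4),"yaw",round(np.degrees(y0),1),"J7",s["joint_positions"][6].round(2),"grip",round(s["grip_width"],3),"F",s["ft_force"].round(1))
    print("turn rotvec",rv.round(3),"shift after turn",(T.inv().apply(dl)*100).round(2),"shift before turn",(r.inv().apply(dl)*100).round(2))
E
python3 - <<'E'
from h import *
im=cv2.imread("pics/top0.png"); info=ctrl.camera_info("top")
m=mask(im); m[:90]=0;m[300:]=0
cs,_=cv2.findContours(m,cv2.RETR_EXTERNAL,cv2.CHAIN_APPROX_NONE)
H={(427,256):("trough",.05),(175,201):("square",.054),(416,183):("small",.046),(228,179):("large",.062)}
for c in cs:
    if cv2.contourArea(c)<100: continue
    M=cv2.moments(c);uv=(M['m10']/M['m00'],M['m01']/M['m00'])
    n,h=next((v for k,v in H.items() if abs(k[0]-uv[0])+abs(k[1]-uv[1])<4),("saucer",.014))
    w=plane(info,c[:,0,:],h)[:,:2]
    rc=cv2.minAreaRect((w*1000).astype(np.float32)); b=cv2.boxPoints(rc)
    e=b[1]-b[0];f=b[2]-b[1]; l=e if np.linalg.norm(e)>np.linalg.norm(f) else f
    print(n,np.round(uv),np.round(rc[0]),np.round(rc[1]),"long yaw",round(np.degrees(np.arctan2(l[1],l[0]))%180))
goto(.418,-.351,.24,131)
E
```

```text
trough [427. 256.] [ 422. -341.] [99. 56.] long yaw 34
saucer [300. 243.] [462.  -6.] [60. 60.] long yaw 89
saucer [237. 242.] [471. 167.] [77. 79.] long yaw 179
square [175. 201.] [583. 323.] [67. 59.] long yaw 60
small [416. 183.] [ 616. -323.] [45. 46.] long yaw 177
large [228. 179.] [639. 178.] [64. 64.] long yaw 179
saucer [301. 176.] [646. -12.] [73. 71.] long yaw 76
saucer [361. 179.] [ 633. -178.] [ 72. 113.] long yaw 130
t 0.15 pos [ 0.228  -0.6083  0.2407] yaw -69.4 J7 -0.06 grip 1.002 F [ 0.6 -0.7  0.4]
turn rotvec [-0.     0.001 -0.357] shift after turn [ -6.95 -31.21   0.07] shift before turn [-17.42 -26.82   0.1 ]
```

```bash
python3 -m crank '{"dp":[[-2.3,-3.4,0],[-2.3,-3.4,0],[-2.3,-3.4,0],[-2.3,-3.4,0],[-2.3,-3.4,0],[-2.3,-3.4,0],[-2.2,-3.4,0],[-2.2,-3.4,0]],"delta_rot":[[0,0,0],[0,0,0],[0,0,0],[0,0,0],[0,0,0],[0,0,0],[0,0,0],[0,0,0]]}' 8.7 20
python3 -m crank '{"dp":[[0,0,0],[0,0,0],[0,0,0],[0,0,0],[0,0,0],[0,0,0],[0,0,0],[0,0,0]],"delta_rot":[[0,0,-0.06],[0,0,-0.06],[0,0,-0.06],[0,0,-0.055],[0,0,0],[0,0,0],[0,0,0],[0,0,0]]}'
python3 - <<'E'
from h import *
goto(.422,-.341,.24,-56)
i=ctrl.camera_info("wrist"); im=ctrl.get_image("wrist"); cv2.imwrite("pics/w1.png",im)
print(i["xyz"],i["orientation"],proj(i,[.422,-.341,.05],True))
E
```

```text
time: 0.95
position: [0.4196, -0.3411, 0.2414]
tool_rot: [2.582, -1.789, -0.0]
ft_force: [0.5, 0.3, -0.4]
grip_width: 1.001
time: 1.75
position: [0.419, -0.3427, 0.2415]
tool_rot: [2.774, -1.475, -0.0]
ft_force: [-0.7, -0.2, 0.3]
grip_width: 0.996
t 1.75 pos [ 0.419  -0.3427  0.2415] yaw -56.0 J7 -0.37 grip 0.996 F [-0.7 -0.2  0.3]
turn rotvec [ 0. -0. -0.] shift after turn [ 0.03 -0.35  0.15] shift before turn [ 0.03 -0.35  0.15]
[ 0.487969   -0.29664553  0.38529279] [ 2.52858147 -1.34517763 -0.20521999] [[324.68256356 176.50007013]]
```

View pics/w1.png

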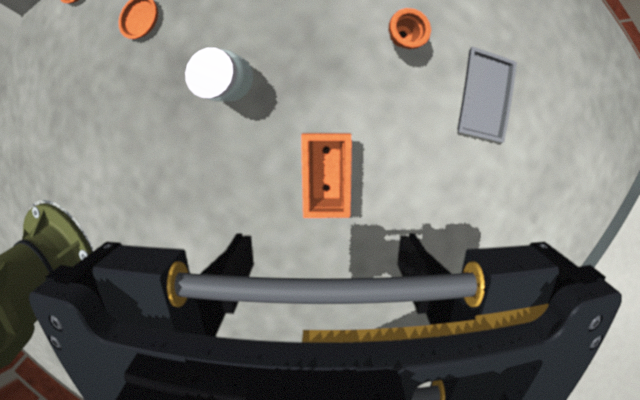

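The trough sits at (327,175) in the wrist view, aligned with the jaws. The rest of its neighbours are visible too: small pot (410,28), jar (211,73), small saucer (138,18), grey tray (487,95).

```bash
cat >> h.py <<'E'
def wm(f,x,y,h,info=None):
    """wrist picture -> rim centre at height h near (x,y)"""
    i=info or ctrl.camera_info("wrist"); im=ctrl.get_image("wrist"); cv2.imwrite(f,im)
    cs,_=cv2.findContours(mask(im),cv2.RETR_EXTERNAL,cv2.CHAIN_APPROX_NONE)
    u=proj(i,[x,y,h],True)[0]; out=None;bd=1e9
    for c in cs:
        if cv2.contourArea(c)<150: continue
        m=c[:,0,:].mean(0); d=np.hypot(*(m-u))
        if d<bd: bd=d;out=c
    w=plane(i,out[:,0,:],h,True)[:,:2]
    rc=cv2.minAreaRect((w*1000).astype(np.float32)); b=cv2.boxPoints(rc)
    e=b[1]-b[0];g=b[2]-b[1]; l=e if np.linalg.norm(e)>np.linalg.norm(g) else g
    (cx,cy),r=cv2.minEnclosingCircle((w*1000).astype(np.float32))
    print("px",out[:,0,:].mean(0).round(),"box",np.round(rc[0],1),np.round(rc[1],1),"long yaw",round(np.degrees(np.arctan2(l[1],l[0]))%180,1),"circ",round(cx,1),round(cy,1),round(2*r,1))
    return out
E
python3 - <<'E'
from h import *
wm("pics/w2.png",.422,-.341,.05)
wm("pics/w3.png",.616,-.323,.046)
goto(.422,-.341,.042,-56)
E
```

```text
px [326. 175.] box [ 423.2 -342.4] [96.7 54.7] long yaw 34.1 circ 422.7 -342.3 108.6
px [409.  29.] box [ 615.3 -323.7] [48.  47.4] long yaw 32.8 circ 614.7 -323.3 51.0
t 1.9 pos [ 0.419  -0.3427  0.2416] yaw -56.0 J7 -0.37 grip 1.0 F [ 0.1 -0.6  0. ]
turn rotvec [ 0. -0.  0.] shift after turn [ 0.02 -0.34 19.96] shift before turn [ 0.02 -0.35 19.96]
```

```bash
python3 -m crank '{"dp":[[0.2,-0.35,3],[0,0,3],[0,0,3],[0,0,3],[0,0,3],[0,0,2.5],[0,0,1.5],[0,0,0.9]],"delta_rot":[[0,0,0],[0,0,0],[0,0,0],[0,0,0],[0,0,0],[0,0,0],[0,0,0],[0,0,0]]}' 8.7 20
python3 -m crank '{"dp":[[0,0,0],[0,0,0],[0,0,0],[0,0,0],[0,0,0],[0,0,0],[0,0,0],[0,0,0]],"delta_rot":[[0,0,0],[0,0,0],[0,0,0],[0,0,0],[0,0,0],[0,0,0],[0,0,0],[0,0,0]]}' 3 20
```

```text
time: 2.7
position: [0.4226, -0.3421, 0.0414]
tool_rot: [-2.774, 1.474, 0.002]
ft_force: [0.4, 1.4, 0.4]
grip_width: 0.998
time: 3.5
position: [0.4233, -0.3425, 0.0432]
tool_rot: [2.774, -1.474, 0.001]
ft_force: [-1.6, 2.4, 5.3]
grip_width: 0.612
```

```bash
python3 -m crank '{"dp":[[0,0,-0.5],[0,0,-1],[0,0,-2],[0,0,-3],[0,0,-3],[0,0,-3],[0,0,-2],[0,0,-1]],"delta_rot":[[0,0,0],[0,0,0],[0,0,0],[0,0,0],[0,0,0],[0,0,0],[0,0,0],[0,0,0]]}'
python3 - <<'E'
from h import *
goto(.633,-.178,.18,40)
E
```

```text
time: 4.3
position: [0.4238, -0.343, 0.2002]
tool_rot: [2.773, -1.474, 0.006]
ft_force: [0.4, -0.8, -1.5]
grip_width: 0.619
t 4.3 pos [ 0.4238 -0.343   0.2002] yaw -56.0 J7 -0.38 grip 0.619 F [ 0.4 -0.8 -1.5]
turn rotvec [-0.003 -0.002  1.467] shift after turn [-26.63  -0.81   2.02] shift before turn [ -1.98 -26.56   2.03]
```

```bash
python3 -m crank '{"dp":[[-0.2,-2,0],[-0.3,-3,0],[-0.3,-3,0],[-0.3,-3,0],[-0.2,-2,0],[-0.1,-1,0],[0,0,0],[0,0,0]],"delta_rot":[[0,0,0],[0,0,0],[0,0,0],[0,0,0],[0,0,0],[0,0,0],[0,0,0],[0,0,0]]}'
python3 - <<'E'
from h import *
wm("pics/w4.png",.633,-.178,.014)
goto(.633,-.178,.18,40)
E
```

```text
time: 5.1
position: [0.5301, -0.2535, 0.197]
tool_rot: [2.772, -1.475, -0.002]
ft_force: [-1.7, -1.5, -1.3]
grip_width: 0.618
px [321.  63.] box [ 633.9 -179.1] [ 72.5 114.5] long yaw 130.3 circ 633.6 -178.8 133.0
t 5.15 pos [ 0.5299 -0.254   0.1972] yaw -56.1 J7 -0.65 grip 0.612 F [-0.1  0.  -2. ]
turn rotvec [ 1.000e-03 -1.000e-03  1.464e+00] shift after turn [-12.78  -0.8    1.72] shift before turn [ -0.56 -12.8    1.7 ]
```

View pics/w4.png

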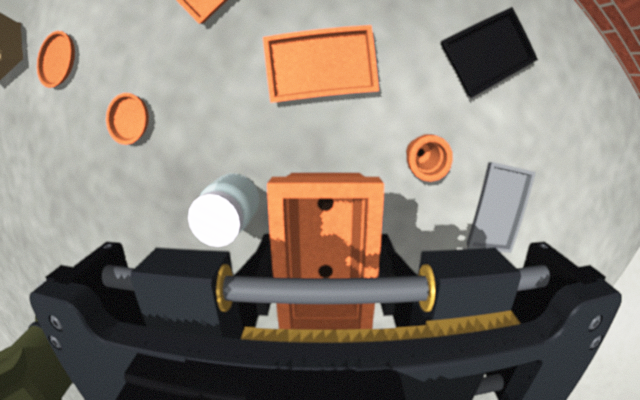

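The oblong saucer is at (321,63) in the wrist view and measures its true 114 x 72 mm. The trough hangs level in the jaws.

```bash
python3 -m crank '{"dp":[[-0.1,-2.4,0],[-0.1,-4,0],[-0.1,-4,0],[-0.1,-2.4,0],[0,0,0],[0,0,0],[0,0,0],[0,0,0]],"delta_rot":[[0,0,0],[0,0,0],[0,0,0],[0,0,0],[0,0,0.1],[0,0,0.14],[0,0,0.14],[0,0,0.14]]}'
python3 -m crank '{"dp":[[0,0,0],[0,0,1],[0,0,1],[0,0,1],[0,0,1],[0,0,1],[0,0,1],[0,0,0]],"delta_rot":[[0,0,0.14],[0,0,0.14],[0,0,0.14],[0,0,0.14],[0,0,0.14],[0,0,0.14],[0,0,0.1],[0,0,0]]}'
python3 - <<'E'
from h import *
goto(.6339,-.1791,.049,40.3)
E
```

```text
time: 5.95
position: [0.6341, -0.1796, 0.1973]
tool_rot: [2.292, -2.147, -0.0]
ft_force: [0.3, -0.1, -2.8]
grip_width: 0.617
time: 6.75
position: [0.633, -0.1792, 0.1358]
tool_rot: [1.079, -2.947, -0.002]
ft_force: [-0.9, 1.1, -2.6]
grip_width: 0.619
t 6.75 pos [ 0.633  -0.1792  0.1358] yaw -139.8 J7 -2.27 grip 0.619 F [-0.9  1.1 -2.6]
turn rotvec [ 0.002 -0.003 -0.001] shift after turn [-0.07 -0.05  8.68] shift before turn [-0.1  -0.07  8.68]
```

```bash
python3 -m crank '{"dp":[[-0.1,0,1.5],[0,0,2],[0,0,2],[0,0,1.5],[0,0,0.8],[0,0,0.5],[0,0,0.2],[0,0,0]],"delta_rot":[[0,0,0],[0,0,0],[0,0,0],[0,0,0],[0,0,0],[0,0,0],[0,0,0],[0,0,0]]}'
python3 -m crank '{"dp":[[0,0,0],[0,0,0.1],[0,0,0],[0,0,0],[0,0,0],[0,0,0],[0,0,0],[0,0,0]],"delta_rot":[[0,0,0],[0,0,0],[0,0,0],[0,0,0],[0,0,0],[0,0,0],[0,0,0],[0,0,0]]}'
```

```text
time: 7.55
position: [0.6362, -0.177, 0.053]
tool_rot: [-1.084, 2.948, -0.001]
ft_force: [-0.1, -0.1, -1.2]
grip_width: 0.619
time: 8.35
position: [0.6358, -0.1769, 0.0516]
tool_rot: [1.084, -2.949, 0.0]
ft_force: [-0.8, -0.4, -1.2]
grip_width: 0.618
```

```bash
python3 -c "
from h import *
goto(.6339,-.1791,.048,40.3)"
```

```text
t 8.35 pos [ 0.6358 -0.1769  0.0516] yaw -139.6 J7 -2.28 grip 0.618 F [-0.8 -0.4 -1.2]
turn rotvec [-0.    -0.     0.001] shift after turn [ 0.29 -0.04  0.36] shift before turn [ 0.29 -0.04  0.36]
```

```bash
python3 -m crank '{"dp":[[0.1,0,0],[0.15,0,0],[0,0,0.1],[0,0,0.1],[0,0,0.05],[0,0,0.05],[0,0,0],[0,0,0]],"delta_rot":[[0,0,0],[0,0,0],[0,0,0],[0,0,0],[0,0,0],[0,0,0],[0,0,0],[0,0,0]]}'
```

```text
time: 9.15
position: [0.6339, -0.1785, 0.0485]
tool_rot: [1.084, -2.949, 0.0]
ft_force: [0.2, 0.1, -1.5]
grip_width: 0.62
```

```bash
python3 -m crank '{"dp":[[0,0,0.05],[0,0,0.05],[0,0,0],[0,0,0],[0,0,0],[0,0,0],[0,0,0],[0,0,0]],"delta_rot":[[0,0,0],[0,0,0],[0,0,0],[0,0,0],[0,0,0],[0,0,0],[0,0,0],[0,0,0]]}'
```

```text
time: 9.95
position: [0.634, -0.1785, 0.0482]
tool_rot: [-1.084, 2.948, -0.0]
ft_force: [-2.8, 0.8, 5.7]
grip_width: 0.612
```

Contact at +5.7 N. Releasing.

```bash
python3 -m crank '{"dp":[[0,0,0],[0,0,0],[0,0,0],[0,0,0],[0,0,0],[0,0,0],[0,0,0],[0,0,-0.5]],"delta_rot":[[0,0,0],[0,0,0],[0,0,0],[0,0,0],[0,0,0],[0,0,0],[0,0,0],[0,0,0]]}' 7.5
python3 -m crank '{"dp":[[0,0,-1],[0,0,-2],[0,0,-3],[0,0,-3],[0,0,-3],[0,0,-3],[0,0,-2],[0,0,-1]],"delta_rot":[[0,0,0],[0,0,0],[0,0,0],[0,0,0],[0,0,0],[0,0,0],[0,0,0],[0,0,0]]}' 8.7
python3 - <<'E'
from h import *
wm("pics/w5.png",.634,-.179,.055)
goto(.6153,-.3237,.22,None)
E
```

```text
time: 10.75
position: [0.6333, -0.1784, 0.0519]
tool_rot: [1.084, -2.947, -0.001]
ft_force: [-0.7, 0.1, -0.4]
grip_width: 0.861
time: 11.55
position: [0.6351, -0.1787, 0.2364]
tool_rot: [-1.083, 2.945, -0.005]
ft_force: [1.2, 0.8, 0.6]
grip_width: 0.997
px [326. 175.] box [ 638.1 -183.8] [ 64.  106.3] long yaw 130.4 circ 638.4 -184.4 120.1
t 11.6 pos [ 0.6353 -0.1788  0.2368] yaw -139.6 J7 -2.25 grip 0.997 F [ 0.5 -0.3 -0.3]
turn rotvec [-0.005  0.003 -0.   ] shift after turn [10.91 -9.75  1.68] shift before turn [10.91 -9.74  1.69]
```

View pics/w5.png

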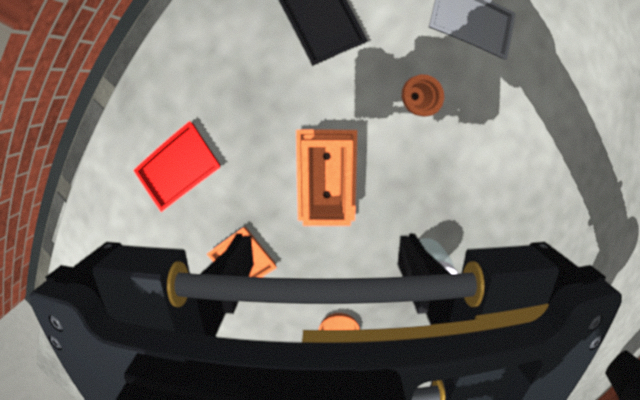

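```bash
python3 -m crank '{"dp":[[2.2,-2,0],[3.3,-2.9,0],[3.3,-2.9,0],[2.1,-1.9,0],[0,0,0],[0,0,0],[0,0,0],[0,0,0]],"delta_rot":[[0,0,0],[0,0,0],[0,0,0],[0,0,0],[0,0,-0.1],[0,0,-0.14],[0,0,-0.14],[0,0,-0.14]]}'
python3 -m crank '{"dp":[[0,0,0],[0,0,0],[0,0,0],[0,0,0],[0,0,0],[0,0,0],[0,0,0],[0,0,0]],"delta_rot":[[0,0,-0.14],[0,0,-0.14],[0,0,-0.14],[0,0,-0.14],[0,0,-0.14],[0,0,-0.14],[0,0,-0.1],[0,0,0]]}'
python3 - <<'E'
from h import *
wm("pics/w6.png",.6153,-.3237,.046)
goto(.6153,-.3237,.038,None)
E
```

```text
time: 12.4
position: [0.6132, -0.3228, 0.2311]
tool_rot: [1.812, -2.565, -0.003]
ft_force: [0.0, 0.2, 0.2]
grip_width: 1.003
time: 13.2
position: [0.6132, -0.3228, 0.2313]
tool_rot: [-2.774, 1.474, 0.003]
ft_force: [-0.3, -0.4, 0.1]
grip_width: 0.998
px [328. 178.] box [ 618.4 -323.6] [47.3 46.1] long yaw 34.0 circ 617.9 -323.9 48.7
t 13.25 pos [ 0.6132 -0.3229  0.2314] yaw -56.1 J7 -0.64 grip 0.999 F [ 0.3 -0.5  0.2]
turn rotvec [0.001 0.002 0.   ] shift after turn [ 0.18 -0.13 19.34] shift before turn [ 0.21 -0.14 19.34]
```

View pics/w6.png

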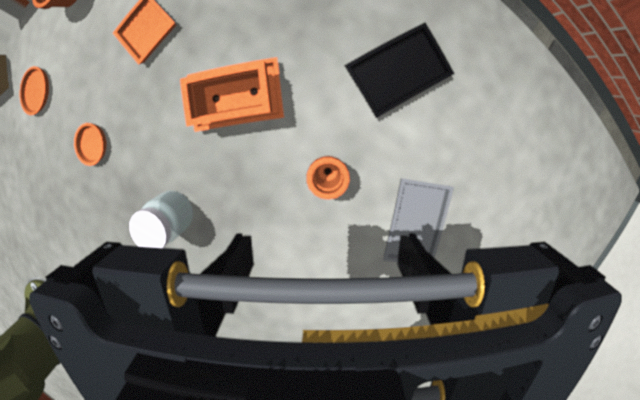

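```bash
python3 -m crank '{"dp":[[0.3,-0.35,3],[0,0,3],[0,0,3],[0,0,3],[0,0,3],[0,0,2.3],[0,0,1.3],[0,0,0.8]],"delta_rot":[[0,0,0],[0,0,0],[0,0,0],[0,0,0],[0,0,0],[0,0,0],[0,0,0],[0,0,0]]}' 6.8 15
python3 -m crank '{"dp":[[0,0,0],[0,0,0],[0,0,0],[0,0,0],[0,0,0],[0,0,0],[0,0,0],[0,0,0]],"delta_rot":[[0,0,0],[0,0,0],[0,0,0],[0,0,0],[0,0,0],[0,0,0],[0,0,0],[0,0,0]]}' 3 15
python3 -m crank '{"dp":[[0,0,-0.5],[0,0,-1],[0,0,-2],[0,0,-3],[0,0,-3],[0,0,-3],[0,0,-2],[0,0,-1.5]],"delta_rot":[[0,0,0],[0,0,0],[0,0,0],[0,0,0],[0,0,0],[0,0,0],[0,0,0],[0,0,0]]}'
python3 - <<'E'
from h import *
wm("pics/w7.png",.462,-.006,.014)
goto(.462,-.006,.18,None)
E
```

```text
time: 14.05
position: [0.6176, -0.3233, 0.0371]
tool_rot: [2.773, -1.476, -0.003]
ft_force: [-0.3, 0.3, -0.6]
grip_width: 0.781
time: 14.85
position: [0.6191, -0.3239, 0.0401]
tool_rot: [2.774, -1.474, 0.004]
ft_force: [0.5, 0.2, 6.1]
grip_width: 0.552
time: 15.65
position: [0.6187, -0.3237, 0.2009]
tool_rot: [2.774, -1.474, 0.003]
ft_force: [-0.6, -0.5, -0.3]
grip_width: 0.546
px [ 73. 151.] box [463.5  -9.1] [61.4 69.2] long yaw 117.8 circ 464.6 -8.8 70.0
t 15.7 pos [ 0.6196 -0.3241  0.2031] yaw -56.0 J7 -0.64 grip 0.551 F [1.  0.1 1. ]
turn rotvec [-0.002 -0.005  0.   ] shift after turn [-35.18  -4.73   2.31] shift before turn [-35.19  -4.73   2.16]
```

```bash
python3 -m crank '{"dp":[[-2,0.1,0],[-4,0.3,0],[-4.5,0.3,0],[-4.5,0.3,0],[-4.5,0.3,0],[-3.7,0.2,0],[-2.5,0.2,0],[0,0,0]],"delta_rot":[[0,0,0],[0,0,0],[0,0,0],[0,0,0],[0,0,0],[0,0,0],[0,0,0],[0,0,-0.1]]}'
python3 -m crank '{"dp":[[0,0,0],[0,0,0],[0,0,0],[0,0,0],[0,0,0],[0,0,0],[0,0,0],[0,0,0]],"delta_rot":[[0,0,-0.14],[0,0,-0.14],[0,0,-0.14],[0,0,-0.14],[0,0,-0.14],[0,0,-0.14],[0,0,-0.04],[0,0,0]]}'
python3 - <<'E'
from h import *
wm("pics/w8.png",.462,-.006,.014)
wm("pics/w9.png",.646,-.012,.014)
goto(.462,-.006,.06,0)
E
```

```text
time: 16.5
position: [0.4581, -0.1168, 0.1979]
tool_rot: [2.847, -1.325, -0.003]
ft_force: [-0.1, -0.4, -0.1]
grip_width: 0.551
time: 17.3
position: [0.4598, -0.1199, 0.1978]
tool_rot: [-3.141, -0.005, 0.002]
ft_force: [-0.1, 1.3, -0.6]
grip_width: 0.55
px [328.  76.] box [462.5  -7.6] [62.3 63.1] long yaw 90.3 circ 462.7 -7.1 64.3
px [487.  92.] box [646.5 -12.8] [72.7 74.4] long yaw 165.2 circ 647.3 -12.9 100.5
t 17.4 pos [ 0.46   -0.1199  0.198 ] yaw 0.1 J7 0.21 grip 0.551 F [ 0.1 -0.8  0. ]
turn rotvec [-0.     0.001  0.002] shift after turn [  0.2  -11.39  13.8 ] shift before turn [  0.23 -11.39  13.81]
```

View pics/w8.png

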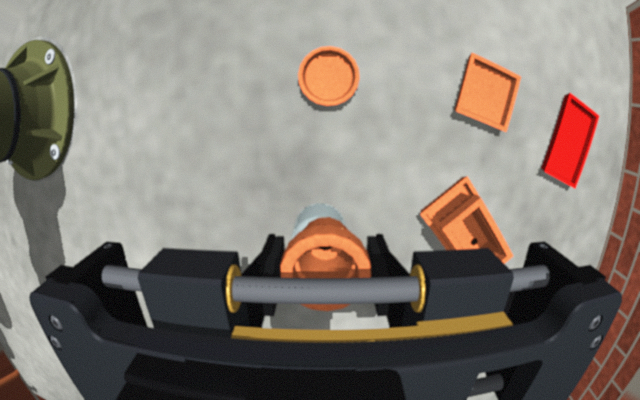

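```bash
python3 -m crank '{"dp":[[0.25,-1.3,0],[0,-2.5,0],[0,-3,0],[0,-3,0],[0,-1.5,2],[0,0,3],[0,0,3],[0,0,2]],"delta_rot":[[0,0,0],[0,0,0],[0,0,0],[0,0,0],[0,0,0],[0,0,0],[0,0,0],[0,0,0]]}'
python3 -m crank '{"dp":[[0,0,2],[0,0,1],[0,0,0.9],[0,0,0],[0,0,0],[0,0,0],[0,0,0],[0,0,0]],"delta_rot":[[0,0,0],[0,0,0],[0,0,0],[0,0,0],[0,0,0],[0,0,0],[0,0,0],[0,0,0]]}'
python3 -c "
from h import *
goto(.4626,-.0073,.045,0)"
```

```text
time: 18.2
position: [0.4614, -0.0057, 0.0967]
tool_rot: [-3.141, -0.006, 0.003]
ft_force: [-0.4, -0.8, -0.6]
grip_width: 0.55
time: 19.0
position: [0.4629, -0.0072, 0.06]
tool_rot: [3.141, 0.004, 0.002]
ft_force: [0.2, 0.1, -1.5]
grip_width: 0.55
t 19.0 pos [ 0.4629 -0.0072  0.06  ] yaw 0.2 J7 -0.12 grip 0.55 F [ 0.2  0.1 -1.5]
turn rotvec [ 0.    -0.001  0.003] shift after turn [-0.03  0.01  1.5 ] shift before turn [-0.04  0.01  1.5 ]
```

```bash
python3 -m crank '{"dp":[[0,0,0.4],[0,0,0.4],[0,0,0.3],[0,0,0.2],[0,0,0.1],[0,0,0],[0,0,0],[0,0,0]],"delta_rot":[[0,0,0],[0,0,0],[0,0,0],[0,0,0],[0,0,0],[0,0,0],[0,0,0],[0,0,0]]}'
python3 -m crank '{"dp":[[0,0,0.1],[0,0,0],[0,0,0],[0,0,0],[0,0,0],[0,0,0],[0,0,0],[0,0,0]],"delta_rot":[[0,0,0],[0,0,0],[0,0,0],[0,0,0],[0,0,0],[0,0,0],[0,0,0],[0,0,0]]}'
```

```text
time: 19.8
position: [0.4626, -0.0071, 0.0456]
tool_rot: [3.141, 0.005, 0.0]
ft_force: [-0.3, 0.4, -0.1]
grip_width: 0.55
time: 20.6
position: [0.4628, -0.0071, 0.045]
tool_rot: [3.141, 0.005, 0.0]
ft_force: [-2.4, -0.2, 5.4]
grip_width: 0.553
```

Contact at 5.4 N. Release and rise, then on to the square pot.

```bash
python3 -m crank '{"dp":[[0,0,0],[0,0,0],[0,0,0],[0,0,0],[0,0,0],[0,0,0],[0,0,-0.3],[0,0,-0.5]],"delta_rot":[[0,0,0],[0,0,0],[0,0,0],[0,0,0],[0,0,0],[0,0,0],[0,0,0],[0,0,0]]}' 6.8
python3 -m crank '{"dp":[[0,0,-1],[0,0,-2],[0,0,-3],[0,0,-3],[0,0,-3],[0,0,-3],[0,0,-3],[0,0,-1]],"delta_rot":[[0,0,0],[0,0,0],[0,0,0],[0,0,0],[0,0,0],[0,0,0],[0,0,0],[0,0,0]]}' 8.7
python3 - <<'E'
from h import *
wm("pics/w10.png",.4626,-.0073,.051)
wm("pics/w11.png",.471,.167,.014)
wm("pics/w12.png",.646,-.012,.014)
goto(.583,.323,.24,-30)
E
```

```text
time: 21.4
position: [0.4623, -0.007, 0.0526]
tool_rot: [-3.142, -0.005, 0.001]
ft_force: [-0.5, -0.4, -0.6]
grip_width: 0.778
time: 22.2
position: [0.4642, -0.0068, 0.2465]
tool_rot: [3.14, 0.005, 0.01]
ft_force: [-0.3, 0.8, 0.0]
grip_width: 1.001
px [322. 173.] box [462.5  -1.7] [59.1 58.4] long yaw 45.0 circ 462.9 -2.6 62.1
px [330.  32.] box [470.8 165.7] [80.1 82.4] long yaw 90.5 circ 471.1 165.5 83.3
px [460. 177.] box [645.9 -13. ] [72.7 74.5] long yaw 165.0 circ 646.2 -13.0 99.7
t 22.35 pos [ 0.4626 -0.007   0.2427] yaw 0.2 J7 0.0 grip 0.996 F [-0.6  0.4 -0.4]
turn rotvec [ 0.    -0.001  0.527] shift after turn [ -6.07 -34.6    0.27] shift before turn [ 12.14 -32.97   0.26]
```

View pics/w10.png

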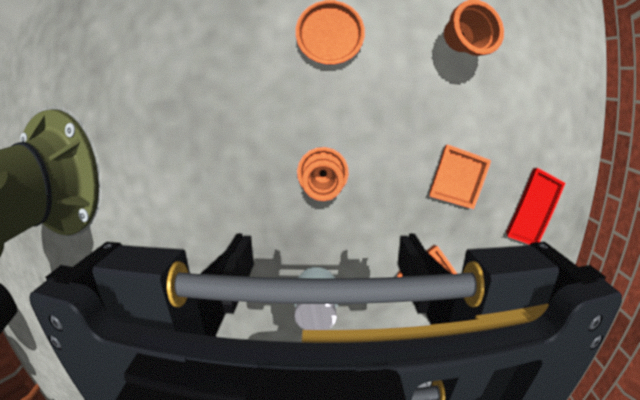

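```bash
python3 -m crank '{"dp":[[1,-2.8,0],[1.7,-4.6,0],[1.7,-4.6,0],[1.7,-4.6,0],[1.7,-4.6,0],[1.7,-4.6,0],[1.7,-4.6,0],[0.9,-2.6,0]],"delta_rot":[[0,0,0],[0,0,0],[0,0,0],[0,0,0],[0,0,0],[0,0,0],[0,0,0],[0,0,0]]}'
python3 -m crank '{"dp":[[0,0,0],[0,0,0],[0,0,0],[0,0,0],[0,0,0],[0,0,0],[0,0,0],[0,0,0]],"delta_rot":[[0,0,0.1],[0,0,0.14],[0,0,0.14],[0,0,0.1],[0,0,0.05],[0,0,0],[0,0,0],[0,0,0]]}'
python3 - <<'E'
from h import *
wm("pics/w13.png",.583,.323,.054)
goto(.583,.323,.046,-30)
E
```

```text
time: 23.15
position: [0.5813, 0.3274, 0.2393]
tool_rot: [-3.14, -0.011, 0.007]
ft_force: [-0.1, 0.5, 0.7]
grip_width: 1.004
time: 23.95
position: [0.5822, 0.3232, 0.2416]
tool_rot: [3.033, -0.816, -0.002]
ft_force: [0.1, 0.0, -0.1]
grip_width: 1.0
px [326. 176.] box [585.8 325.6] [59.  58.7] long yaw 59.9 circ 585.9 325.5 80.8
t 24.0 pos [0.5824 0.3232 0.2419] yaw -30.1 J7 -1.26 grip 1.001 F [ 0.6  0.1 -0.7]
turn rotvec [ 0.001  0.001 -0.003] shift after turn [ 7.000e-02 -1.000e-02  1.959e+01] shift before turn [ 0.08 -0.03 19.59]
```

View pics/w13.png

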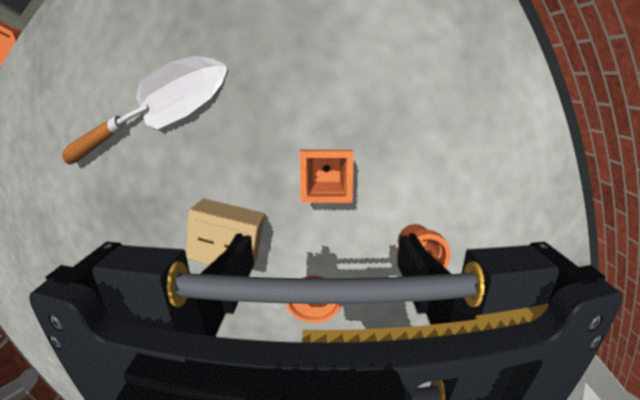

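```bash
python3 -m crank '{"dp":[[0.2,-0.4,3],[0,0,3],[0,0,3],[0,0,3],[0,0,3],[0,0,2.3],[0,0,1.5],[0,0,0.8]],"delta_rot":[[0,0,0],[0,0,0],[0,0,0],[0,0,0],[0,0,0],[0,0,0],[0,0,0],[0,0,0]]}' 8 20
python3 -m crank '{"dp":[[0,0,0],[0,0,0],[0,0,0],[0,0,0],[0,0,0],[0,0,0],[0,0,0],[0,0,0]],"delta_rot":[[0,0,0],[0,0,0],[0,0,0],[0,0,0],[0,0,0],[0,0,0],[0,0,0],[0,0,0]]}' 4 20
python3 -m crank '{"dp":[[0,0,-0.5],[0,0,-1],[0,0,-2],[0,0,-3],[0,0,-3],[0,0,-3],[0,0,-2],[0,0,-1.5]],"delta_rot":[[0,0,0],[0,0,0],[0,0,0],[0,0,0],[0,0,0],[0,0,0],[0,0,0],[0,0,0]]}'
python3 - <<'E'
from h import *
goto(.6463,-.0129,.2,-15)
E
```

```text
time: 24.8
position: [0.5857, 0.3253, 0.045]
tool_rot: [3.032, -0.818, -0.002]
ft_force: [-0.3, 0.6, 0.6]
grip_width: 0.921
time: 25.6
position: [0.5868, 0.3264, 0.0478]
tool_rot: [-3.032, 0.818, -0.002]
ft_force: [-1.0, -0.1, 5.7]
grip_width: 0.666
time: 26.4
position: [0.5866, 0.326, 0.2087]
tool_rot: [-3.032, 0.818, -0.002]
ft_force: [-0.1, -0.1, -1.7]
grip_width: 0.665
t 26.4 pos [0.5866 0.326  0.2087] yaw -30.2 J7 -1.28 grip 0.665 F [-0.1 -0.1 -1.7]
turn rotvec [-0.001 -0.001 -0.265] shift after turn [14.54 31.19  0.87] shift before turn [22.21 26.29  0.86]
```

```bash
python3 -m crank '{"dp":[[1.7,2,0],[2.9,3.4,0],[3,3.6,0],[3,3.6,0],[3,3.6,0],[3,3.6,0],[3,3.5,0],[2.6,3,0]],"delta_rot":[[0,0,0],[0,0,0],[0,0,0],[0,0,0],[0,0,0],[0,0,0],[0,0,0],[0,0,0]]}'
python3 -m crank '{"dp":[[0,0,0],[0,0,2],[0,0,3],[0,0,3],[0,0,2.5],[0,0,1.5],[0,0,0.8],[0,0,0.4]],"delta_rot":[[0,0,-0.1],[0,0,-0.1],[0,0,-0.065],[0,0,0],[0,0,0],[0,0,0],[0,0,0],[0,0,0]]}'
python3 - <<'E'
from h import *
goto(.6463,-.0129,.053,-15)
E
```

```text
time: 27.2
position: [0.6456, -0.0167, 0.2062]
tool_rot: [3.031, -0.821, -0.001]
ft_force: [0.9, -0.4, -0.8]
grip_width: 0.664
time: 28.0
position: [0.6459, -0.0132, 0.0742]
tool_rot: [3.115, -0.41, -0.001]
ft_force: [0.3, -0.2, -0.7]
grip_width: 0.661
t 28.0 pos [ 0.6459 -0.0132  0.0742] yaw -15.0 J7 -0.51 grip 0.661 F [ 0.3 -0.2 -0.7]
turn rotvec [ 0.  0. -0.] shift after turn [ 0.03 -0.04  2.12] shift before turn [ 0.03 -0.04  2.12]
```

```bash
python3 -m crank '{"dp":[[0,0,0.6],[0,0,0.6],[0,0,0.4],[0,0,0.2],[0,0,0.1],[0,0,0],[0,0,0],[0,0,0]],"delta_rot":[[0,0,0],[0,0,0],[0,0,0],[0,0,0],[0,0,0],[0,0,0],[0,0,0],[0,0,0]]}'
python3 -m crank '{"dp":[[0,0,0.1],[0,0,0],[0,0,0],[0,0,0],[0,0,0],[0,0,0],[0,0,0],[0,0,0]],"delta_rot":[[0,0,0],[0,0,0],[0,0,0],[0,0,0],[0,0,0],[0,0,0],[0,0,0],[0,0,0]]}'
```

```text
time: 28.8
position: [0.6461, -0.0132, 0.0558]
tool_rot: [3.115, -0.41, 0.001]
ft_force: [-0.8, -0.4, -0.4]
grip_width: 0.662
time: 29.6
position: [0.6459, -0.0132, 0.0545]
tool_rot: [3.115, -0.41, -0.0]
ft_force: [-0.6, 0.5, -1.4]
grip_width: 0.662
```

```bash
python3 -m crank '{"dp":[[0,0,0.1],[0,0,0.05],[0,0,0],[0,0,0],[0,0,0],[0,0,0],[0,0,0],[0,0,0]],"delta_rot":[[0,0,0],[0,0,0],[0,0,0],[0,0,0],[0,0,0],[0,0,0],[0,0,0],[0,0,0]]}'
```

```text
time: 30.4
position: [0.6459, -0.0132, 0.053]
tool_rot: [3.115, -0.41, 0.0]
ft_force: [0.1, -0.0, -2.4]
grip_width: 0.662
```

```bash
python3 -m crank '{"dp":[[0,0,0.1],[0,0,0],[0,0,0],[0,0,0],[0,0,0],[0,0,0],[0,0,0],[0,0,0]],"delta_rot":[[0,0,0],[0,0,0],[0,0,0],[0,0,0],[0,0,0],[0,0,0],[0,0,0],[0,0,0]]}'
```

```text
time: 31.2
position: [0.646, -0.0133, 0.0529]
tool_rot: [3.114, -0.41, 0.0]
ft_force: [-2.7, -0.8, 5.1]
grip_width: 0.665
```

Contact at 5.1 N. Release, rise, and check both this placement and the large pot.

```bash
python3 -m crank '{"dp":[[0,0,0],[0,0,0],[0,0,0],[0,0,0],[0,0,0],[0,0,0],[0,0,-0.3],[0,0,-0.5]],"delta_rot":[[0,0,0],[0,0,0],[0,0,0],[0,0,0],[0,0,0],[0,0,0],[0,0,0],[0,0,0]]}' 8
python3 -m crank '{"dp":[[0,0,-1],[0,0,-2],[0,0,-3],[0,0,-3],[0,0,-3],[0,0,-3],[0,0,-2.5],[0,0,-1]],"delta_rot":[[0,0,0],[0,0,0],[0,0,0],[0,0,0],[0,0,0],[0,0,0],[0,0,0],[0,0,0]]}' 8.7
python3 - <<'E'
from h import *
wm("pics/w14.png",.646,-.013,.059)
wm("pics/w15.png",.639,.178,.062)
wm("pics/w16.png",.471,.1656,.014)
goto(.639,.178,.24,None)
E
```

```text
time: 32.0
position: [0.6457, -0.0132, 0.06]
tool_rot: [3.115, -0.41, -0.001]
ft_force: [-0.6, -0.1, 0.2]
grip_width: 0.919
time: 32.8
position: [0.6472, -0.0127, 0.2492]
tool_rot: [-3.114, 0.41, -0.009]
ft_force: [0.3, 0.3, 0.1]
grip_width: 1.001
px [323. 174.] box [648.4  -8.6] [73.2 63.7] long yaw 75.0 circ 648.4 -7.7 93.0
px [272.  20.] box [638.3 170.2] [53.8 66.8] long yaw 160.8 circ 640.2 175.7 69.1
px [161.  80.] box [471.6 165.3] [81.7 82.2] long yaw 102.2 circ 472.0 165.5 83.9
t 32.95 pos [ 0.6459 -0.0132  0.2452] yaw -15.0 J7 -0.44 grip 0.998 F [ 0.2 -0.4 -0.6]
turn rotvec [ 0.    -0.001 -0.   ] shift after turn [ -5.62 -18.28   0.52] shift before turn [ -5.62 -18.28   0.52]
```

View pics/w14.png

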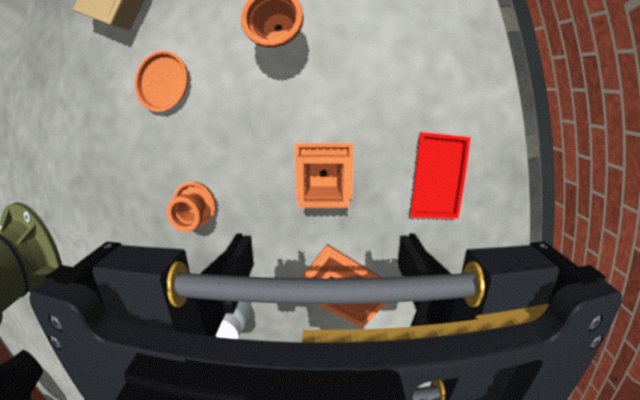

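The square pot is on its saucer at (323,175). Next the large pot at (272,20).

```bash
python3 -m crank '{"dp":[[-0.6,-1.8,0],[-0.8,-2.6,0],[-0.8,-2.7,0],[-0.8,-2.7,0],[-0.8,-2.7,0],[-0.8,-2.7,0],[-0.6,-1.9,0],[-0.4,-1.2,0]],"delta_rot":[[0,0,0],[0,0,0],[0,0,0],[0,0,0],[0,0,0],[0,0,0],[0,0,0],[0,0,0]]}'
python3 - <<'E'
from h import *
wm("pics/w17.png",.639,.178,.062)
goto(.639,.178,.054,None)
E
```

```text
time: 33.75
position: [0.6378, 0.1801, 0.2429]
tool_rot: [3.115, -0.406, -0.005]
ft_force: [0.3, 0.2, 0.5]
grip_width: 1.002
px [328. 181.] box [640.7 179.4] [68.3 65.3] long yaw 75.2 circ 640.4 179.4 69.2
t 33.8 pos [0.6375 0.1821 0.2432] yaw -14.7 J7 -0.76 grip 1.004 F [-1.6  2.3 -0.1]
turn rotvec [-0.001  0.003 -0.   ] shift after turn [ 0.25  0.36 18.92] shift before turn [ 0.32  0.37 18.92]
```

View pics/w17.png

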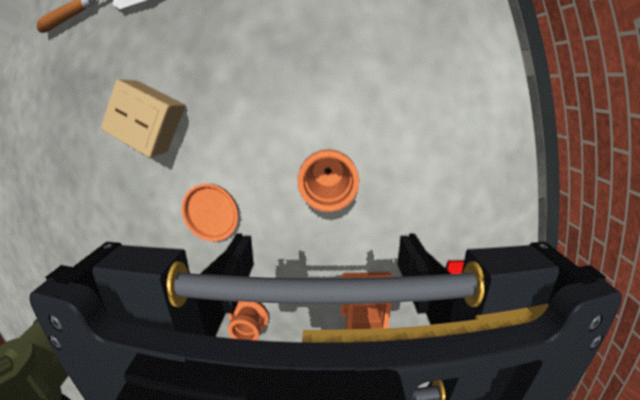

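```bash
python3 -m crank '{"dp":[[0,0,0],[0,0,0],[0,0,0],[0,0,0],[0,0,0],[0,0,0],[0,0,0],[0,0,0]],"delta_rot":[[0,0,0],[0,0,0],[0,0,0],[0,0,0],[0,0,0],[0,0,0],[0,0,0],[0,0,0]]}'
python3 - <<'E'
from h import *
wm("pics/w18.png",.639,.178,.062)
goto(.6405,.1793,.054,None)
E
```

```text
time: 34.6
position: [0.6392, 0.1781, 0.245]
tool_rot: [3.115, -0.41, 0.0]
ft_force: [0.1, -0.5, -0.4]
grip_width: 0.997
px [326. 180.] box [640.8 178.4] [68.6 65.7] long yaw 75.0 circ 640.8 178.3 69.0
t 34.65 pos [0.6392 0.1781 0.2451] yaw -15.0 J7 -0.76 grip 0.999 F [ 0.  -0.8 -0. ]
turn rotvec [ 0. -0. -0.] shift after turn [ 0.09 -0.15 19.11] shift before turn [ 0.09 -0.15 19.11]
```

```bash
python3 -m crank '{"dp":[[0.15,-0.1,3],[0,0,3],[0,0,3],[0,0,3],[0,0,3],[0,0,2.1],[0,0,1.3],[0,0,0.7]],"delta_rot":[[0,0,0],[0,0,0],[0,0,0],[0,0,0],[0,0,0],[0,0,0],[0,0,0],[0,0,0]]}' 8.7 20
python3 -m crank '{"dp":[[0,0,0],[0,0,0],[0,0,0],[0,0,0],[0,0,0],[0,0,0],[0,0,0],[0,0,0]],"delta_rot":[[0,0,0],[0,0,0],[0,0,0],[0,0,0],[0,0,0],[0,0,0],[0,0,0],[0,0,0]]}' 5 20
python3 -m crank '{"dp":[[0,0,-0.5],[0,0,-1],[0,0,-2],[0,0,-3],[0,0,-3],[0,0,-3],[0,0,-2],[0,0,-1.5]],"delta_rot":[[0,0,0],[0,0,0],[0,0,0],[0,0,0],[0,0,0],[0,0,0],[0,0,0],[0,0,0]]}'
python3 - <<'E'
from h import *
goto(.4711,.1655,.2,None)
E
```

```text
time: 35.45
position: [0.6405, 0.1785, 0.0528]
tool_rot: [3.114, -0.41, -0.002]
ft_force: [-0.9, 0.2, -0.3]
grip_width: 0.997
time: 36.25
position: [0.6416, 0.179, 0.0553]
tool_rot: [-3.114, 0.41, -0.002]
ft_force: [-1.7, -0.5, 5.8]
grip_width: 0.758
time: 37.05
position: [0.6412, 0.1788, 0.2162]
tool_rot: [-3.114, 0.41, -0.003]
ft_force: [0.3, 0.6, -2.0]
grip_width: 0.753
t 37.05 pos [0.6412 0.1788 0.2162] yaw -15.0 J7 -0.77 grip 0.753 F [ 0.3  0.6 -2. ]
turn rotvec [-0.001 -0.002  0.   ] shift after turn [-16.09   5.69   1.62] shift before turn [-16.09   5.69   1.58]
```

```bash
python3 -m crank '{"dp":[[-1.5,0.5,0],[-3,1.1,0],[-4,1.4,0],[-4,1.4,0],[-2.6,0.9,0],[-1,0.4,0],[0,0,2],[0,0,3]],"delta_rot":[[0,0,0],[0,0,0],[0,0,0],[0,0,0],[0,0,0],[0,0,0],[0,0,0],[0,0,0]]}'
python3 -m crank '{"dp":[[0,0,3],[0,0,3],[0,0,1.5],[0,0,0.8],[0,0,0],[0,0,0],[0,0,0],[0,0,0]],"delta_rot":[[0,0,0],[0,0,0],[0,0,0],[0,0,0],[0,0,0],[0,0,0],[0,0,0],[0,0,0]]}'
python3 - <<'E'
from h import *
goto(.4711,.1655,.06,None)
cv2.imwrite("pics/t1.png",ctrl.get_image("top"))
E
```

```text
time: 37.85
position: [0.4727, 0.1653, 0.1655]
tool_rot: [-3.114, 0.411, -0.009]
ft_force: [0.8, -1.0, -2.7]
grip_width: 0.762
time: 38.65
position: [0.4715, 0.1655, 0.0821]
tool_rot: [-3.114, 0.41, -0.003]
ft_force: [-0.2, 0.7, -1.7]
grip_width: 0.759
t 38.65 pos [0.4715 0.1655 0.0821] yaw -15.0 J7 -0.8 grip 0.759 F [-0.2  0.7 -1.7]
turn rotvec [-0.001 -0.002  0.   ] shift after turn [-0.04  0.01  2.21] shift before turn [-0.04  0.01  2.21]
```

Contact is expected near z = 0.060, so I approach in small steps.

```bash
python3 -m crank '{"dp":[[0,0,0.6],[0,0,0.6],[0,0,0.4],[0,0,0.2],[0,0,0.1],[0,0,0.1],[0,0,0],[0,0,0]],"delta_rot":[[0,0,0],[0,0,0],[0,0,0],[0,0,0],[0,0,0],[0,0,0],[0,0,0],[0,0,0]]}'
python3 -m crank '{"dp":[[0,0,0.1],[0,0,0],[0,0,0],[0,0,0],[0,0,0],[0,0,0],[0,0,0],[0,0,0]],"delta_rot":[[0,0,0],[0,0,0],[0,0,0],[0,0,0],[0,0,0],[0,0,0],[0,0,0],[0,0,0]]}'
```

```text
time: 39.5
position: [0.4707, 0.1659, 0.0614]
tool_rot: [-3.114, 0.41, -0.0]
ft_force: [-1.6, 3.4, 5.1]
grip_width: 0.758
time: 40.3
position: [0.4706, 0.1659, 0.0603]
tool_rot: [-3.114, 0.41, -0.0]
ft_force: [-1.5, 1.6, 5.6]
grip_width: 0.758
```

```bash
python3 -m crank '{"dp":[[0,0,0],[0,0,0],[0,0,0],[0,0,0],[0,0,0],[0,0,0],[0,0,-0.3],[0,0,-0.5]],"delta_rot":[[0,0,0],[0,0,0],[0,0,0],[0,0,0],[0,0,0],[0,0,0],[0,0,0],[0,0,0]]}' 8.7
python3 -m crank '{"dp":[[0,0,-1],[0,0,-2],[0,0,-3],[0,0,-3],[0,0,-3],[0,0,-3],[0,0,-2.5],[0,0,-1]],"delta_rot":[[0,0,0],[0,0,0],[0,0,0],[0,0,0],[0,0,0],[0,0,0],[0,0,0],[0,0,0]]}' 8.7
python3 -m crank '{"dp":[[2,0,0],[3,0,0],[3,0,0],[3,0,0],[3,0,0],[3,0,0],[2,0,0],[1,0,0]],"delta_rot":[[0,0,0],[0,0,0],[0,0,0],[0,0,0],[0,0,0],[0,0,0],[0,0,0],[0,0,0]]}' 8.7
python3 - <<'E'
from h import *
im=ctrl.get_image("wrist");cv2.imwrite("pics/w19.png",im)
im=ctrl.get_image("scene");cv2.imwrite("pics/s1.png",cv2.resize(im[120:320,120:420],None,fx=2.6,fy=2.6,interpolation=cv2.INTER_CUBIC))
E
```

```text
time: 41.1
position: [0.4704, 0.1652, 0.0681]
tool_rot: [3.114, -0.41, -0.001]
ft_force: [0.1, 0.1, -0.0]
grip_width: 0.998
time: 41.9
position: [0.4718, 0.1661, 0.2564]
tool_rot: [-3.114, 0.41, -0.008]
ft_force: [-0.0, 0.8, 0.2]
grip_width: 1.003
time: 42.7
position: [0.6649, 0.1123, 0.2515]
tool_rot: [3.114, -0.413, -0.003]
ft_force: [0.0, 0.1, -0.6]
grip_width: 1.003
```

View pics/w19.png

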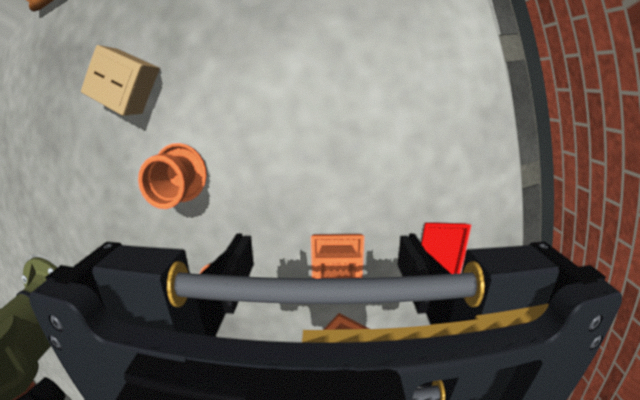

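View pics/s1.png

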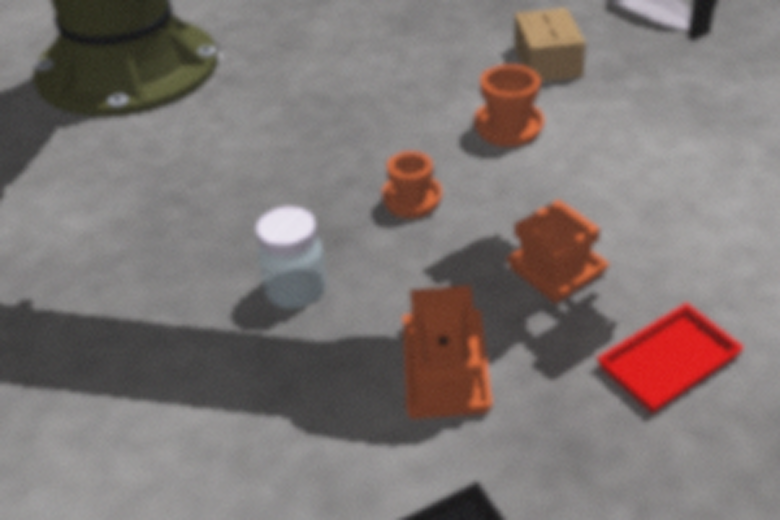

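All four look seated in the scene view. I'll move the arm clear and check with the top camera.

```bash
python3 -m crank '{"dp":[[0.5,2.5,0],[0.8,4,0],[0.8,4.5,0],[0.8,4.5,0],[0.8,4.5,0],[0.8,4.5,0],[0.8,4.5,0],[0.8,4.5,0]],"delta_rot":[[0,0,0],[0,0,0],[0,0,0],[0,0,0],[0,0,0],[0,0,0],[0,0,0],[0,0,0]]}'
python3 -m crank '{"dp":[[0.3,4.5,0],[0.3,4.5,0],[0.3,4.5,0],[0.3,4.5,0],[0.3,3,0],[0,2,0],[0,1,0],[0,0,0]],"delta_rot":[[0,0,0],[0,0,0],[0,0,0],[0,0,0],[0,0,0],[0,0,0],[0,0,0],[0,0,0]]}'
python3 - <<'E'
from h import *
info=ctrl.camera_info("top"); im=ctrl.get_image("top"); cv2.imwrite("pics/t2.png",im)
B=cv2.resize(im,None,fx=4,fy=4,interpolation=cv2.INTER_CUBIC)
def rect(cx,cy,a,b,yaw,z):
    q=np.array([[a,b],[-a,b],[-a,-b],[a,-b]])/2; t=np.radians(yaw); M=np.array([[np.cos(t),-np.sin(t)],[np.sin(t),np.cos(t)]])
    return np.c_[q@M.T+[cx,cy],np.full(4,z)]
def circ(cx,cy,d,z):
    t=np.linspace(0,2*np.pi,60); return np.c_[cx+d/2*np.cos(t),cy+d/2*np.sin(t),np.full(60,z)]
L=[(circ(.471,.1655,.084,.014),circ(.471,.1655,.068,.067)),(circ(.4626,-.0073,.065,.014),circ(.4626,-.0073,.048,.051)),
(rect(.6463,-.0129,.072,.072,75,.014),rect(.6463,-.0129,.058,.058,75,.059)),(rect(.6339,-.1791,.114,.072,130.3,.014),rect(.6339,-.1791,.096,.054,130.3,.055))]
for s,p in L:
    for P,c in((s,(255,0,0)),(p,(0,255,0))): cv2.polylines(B,[((proj(info,P)+.5)*4).astype(int)],True,c,1)
B=B[560:1100,720:1600]; cv2.imwrite("pics/t2o.png",cv2.resize(B,(800,int(540*800/880))))
print(ctrl.get_state()["position"])
E
```

```text
time: 43.6
position: [0.6349, -0.2262, 0.2538]
tool_rot: [3.115, -0.408, 0.0]
ft_force: [-0.0, -0.6, 0.7]
grip_width: 0.999
time: 44.4
position: [0.588, -0.4615, 0.2531]
tool_rot: [-3.114, 0.411, 0.0]
ft_force: [0.1, 0.7, -0.8]
grip_width: 0.997
[ 0.58886545 -0.45990606  0.25324028]
```

View pics/t2o.png

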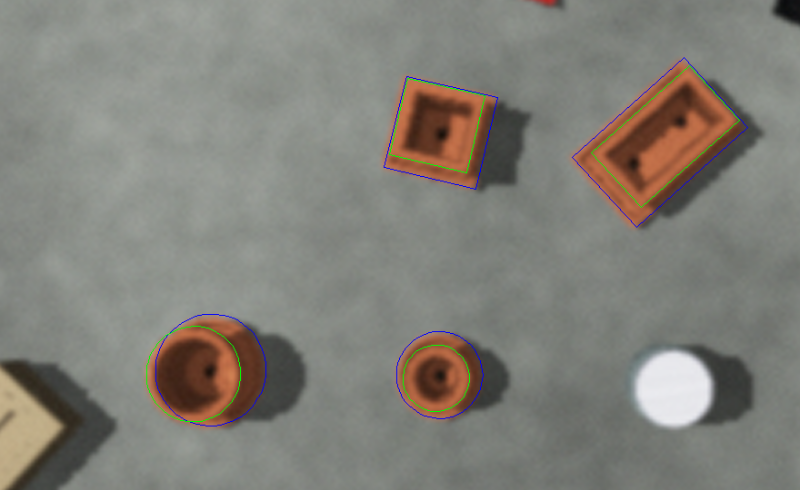

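Top overlay (blue is the measured saucer rim, green the expected pot rim): all four agree within about 3 mm. The large pot, near (197,375), gave an early side force, so I'll check its height and tilt in the scene view.

```bash
python3 - <<'E'
from h import *
info=ctrl.camera_info("scene"); im=ctrl.get_image("scene")
B=cv2.resize(im,None,fx=6,fy=6,interpolation=cv2.INTER_CUBIC)
t=np.linspace(0,2*np.pi,60)
for cx,cy,zt,dt,hb,df,ds in((.470,.166,.067,.068,.017,.046,.084),(.4626,-.0073,.051,.048,.014,.032,.065)):
    for d,z,c in((ds,.014,(255,0,0)),(dt,zt,(0,255,0)),(dt,zt-hb,(255,255,0))):
        P=np.c_[cx+d/2*np.cos(t),cy+d/2*np.sin(t),np.full(60,z)]
        cv2.polylines(B,[((proj(info,P)+.5)*6).astype(int)],True,c,1)
cv2.imwrite("pics/s2.png",B[840:1260,1530:2250])
E
```

```text
(no output)
```

View pics/s2.png

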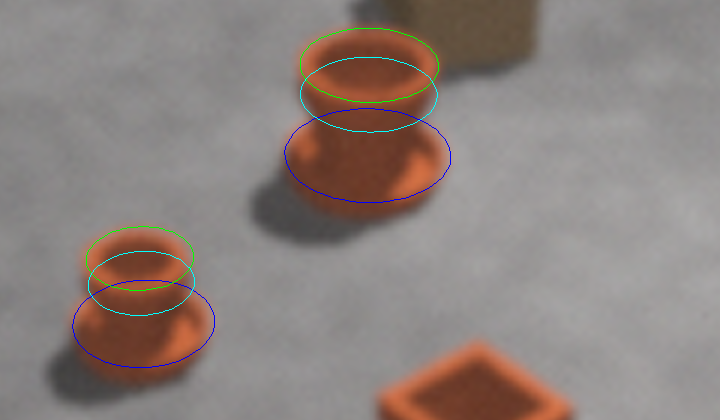

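Rims of both round pots are level and at the expected heights. The offset to the overlay is 1 pixel or less, within calibration. The robot is clear, so I hand the job in.

```bash
python3 -m crank '{"dp":[[0,0,0],[0,0,0],[0,0,0],[0,0,0],[0,0,0],[0,0,0],[0,0,0],[0,0,0]],"delta_rot":[[0,0,0],[0,0,0],[0,0,0],[0,0,0],[0,0,0],[0,0,0],[0,0,0],[0,0,0]]}'
python3 -c "
from bench import ctrl
print(ctrl.close_job())"
```

```text
time: 45.3
position: [0.5883, -0.4616, 0.253]
tool_rot: [3.115, -0.411, -0.0]
ft_force: [-0.0, 1.3, -0.3]
grip_width: 1.002
the job is handed in; nothing more can be done
None
```

I set all four pots on their matching saucers and handed the job in at about 45 s. Each pot was lowered until it touched (about 5–6 N) and then released. The hand-in returned no verdict.

**Checks that passed:** The last top-camera overlay put every pot within about 3 mm of its saucer's measured centre, and the square pot and trough square with theirs. In the scene view the two round pots stood level and at the right height. I did not do that height and tilt check for the square pot or the trough. The jar and hide box looked undisturbed, though I did not measure them.

**Odd readings:**
- **Large pot, first contact:** it touched about 1 mm early with a 3.4 N side force. Both the pot and its saucer appear about 3 mm off the drawn outlines, within tolerance.
- **Large pot, grip width:** the jaws closed to 66 mm on its 68 mm rim band. I did not find the cause.

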